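# Last pastry off the warming plate

### The arm

A 6-joint arm with a two-finger parallel gripper is mounted at the origin on a cart in front of the work surface, level with it; the furniture and walls round the work are solid. World frame = base frame: x ahead of the robot, y to its left, z up, the work surface at z = 0. Lengths are in m, angles in degrees, forces in N, time in s.
With the tool pointing down it reaches from about 0.425 to 0.925 m from the base axis. Payload 12.5 kg.
Tool frame: the origin (TCP) lies at the very end of the fingers, on their centre line; the grasp point (between the pads) lies 19 mm behind it; z points along the fingers, y is the direction in which the jaws open and shut (so a half turn about z gives the same grasp; the last joint's range is limited). The gripper opens to 85 mm and grips with 20 to 120 N. Pads are 22 mm wide; open, the fingers measure 114 mm over their backs; the gripper's body (76 mm by 85 mm) begins 54 mm behind the grasp point. The pads swing forward as they close: fully open they stand 13 mm farther back than shut.
Start: joints at [67.059, 28.126, 89.318, -0, 62.55, -6.05], TCP at [0.182, 0.598, 0.231] pointing down, gripper open.
Joint ranges: [-177.58, 177.58], [-47.91, 125.51], [2.72, 160], [-65.01, 245.01], [3.68, 167.84], [-153.87, 153.87]. Speed limits (degrees/s): [127.2, 127.2, 159.86, 180, 180, 180].

### API

Orientations are given as [roll, pitch, yaw] about the fixed x, y, z axes, in that order (R = Rz(yaw) Ry(pitch) Rx(roll)).
In Python, from plant import monitor, viewer, ctrl gives the robot as it stands.
- The arm moves only by the tool move_arm, never from a script. Its argument "increments" is a list of rows, each an object with "gripper": the finger opening in cm, from 0 to 8.54; "linear": the shift along the tool's x, y, z in cm, a list of three; "spin": the turn about the tool's z in degrees. A call has 1 to 10 rows; each row shifts and turns the commanded pose from where the row before left it, along the tool's axes as they then stand; what a row does not reach is not made up. A row lasts 1/12 s, in which the tool goes at most 41.7 mm and 7.16 degrees, less where a joint would pass 70% of its speed; a pose out of reach is approached as far as the arm can. A call with a gripper value outside its range is refused whole. The fingers move at their own pace and stop on an object; the grip force is fixed at half the most. Time passes only in rows, so rows that do not move let the fingers close. It gives the time, the measured TCP pose, the force and the opening at its end, in the units of the state.
- monitor.state(): the state, without advancing time (a new reading comes with each control period).
- viewer.read_camera(name): name is "side" or "top"; returns a dict with "image" (420x560x3 uint8, blue, green, red), "fx", "fy", "cx", "cy" (pixels), "k1" (the pictures are not rectified: a ray, as slopes to the right and down, at radius r is drawn at 1 + k1 r^2 times it, then the intrinsics apply), "camera_from_world" (4x4, takes a point from world to camera coordinates). Camera axes: x right, y up, looking along -z (the intrinsics and any distortion apply to the point x, -y, -z); pixel columns grow to the right and rows downward; lengths in m; the calibration is good to about 2 mm. A picture is of the moment at which its call begins. There is no depth.
- ctrl.close_job(): hands the job in, once; it reports no verdict.
The state is a dict: "time_s": time; "qpos": joint angles; "qvel": joint speeds; "joint_torque": joint torques, N m; "eef_pos": TCP position; "orientation": TCP orientation; "contact_force": force on the tool from outside, world axes, zero at the start; "wrist_torque": the same for the moment, N m; "opening": finger opening in m.
Only numpy, scipy, OpenCV 4.12 (cv2) and the standard library are available. Lean on these libraries where they do the work, as an engineer would, in place of code of your own. Each camera call takes 0.05 s, during which the arm holds its last target. There are 200 camera calls.

### The job

The last pastry is going off the warming plate, so first switch the plate off: turn its knob anticlockwise until it clicks over to the ring mark and stays there. Then pick up the pastry tongs from the counter, close them gently on the two long sides of the pastry and lift it, roughly level, about 10 cm clear of the plate. Your program finishes while still holding it up there in the tongs; keep the gripper itself off the food and leave the cup, tin and jar round about where they stand.

Things in the scene. Friction and masses are not known exactly. Their poses are not given: they have to be found in the camera images.
- warmer: electric warming plate, fixed: flat steel box 170 (x) x 270 (y) x 40 mm high, dark glass top, low rail along its far side (74 mm behind centre, up to 67 mm above the counter), switch console at its right (-y) end with the knob's axis at (0, -90) mm. Origin at the centre of its underside on the counter; x away from the robot, y left; the top is at +40 mm.
- switch_knob (a joint): two-position snap switch, rad: 0 = ON stop (pointer 37 degrees right of the warmer's x axis, at the filled dot), 1.30 = OFF stop (37 degrees left, at the ring mark); grows anticlockwise from above. A detent resists with up to 0.2 N m until half way (0.65); beyond, it snaps on to OFF by itself once let go.
- knob_grip (a point): on the knob's axis at the height to grip (62 mm above the counter): a black bar 42 mm long, 12 mm wide, its top at 71 mm and its foot at 50 mm above the counter, on a round skirt of 44 mm diameter. x along the bar towards its pointer end (white line), z up.
- tongs: loose pastry tongs (85 g) lying flat: two steel arms in a level V, a spring bow at the back, a black moulded grip on each arm, an upright toothed paddle at each tip. Origin midway between the grips at the underside; x to the paddles, z up. The bow ends 82 mm behind the origin, the paddles 116 mm ahead; 118 mm wide over the paddles when open.
- tongs_grip (a point): midway between the grips, 16 mm above the tongs' underside, axes as the tongs, near their centre of mass. Grips: 50 mm long (x), from 5 to 27 mm above the underside; when open 60 mm across the middle of their outer faces, 65 at the front ends. Squeezed along y they give at 6 N and take 8 N at the pastry's width; about half of any more reaches the paddles. They spring open when let go.
- tongs_tip (a point): point midway between the two paddles, 93 mm ahead of the grips, 13 mm above the tongs' underside. The paddles are 46 mm long (along x), 26 mm high, 3 mm thick; 112 mm clear between them when open.
- tongs_left (a joint): angle by which each tong arm is closed (both move alike): 0 = open, 0.24 rad = fully closed; each 0.01 rad narrows the gap between the paddles by 3.3 mm. Finger pads 59 mm apart hold the tongs at about 0.055 (gap 94 mm), 55 mm apart at 0.08; closed on the pastry it reads about 0.11 with the pads 47 mm apart.
- pastry: lumpy golden-brown pastry on the warming plate, loose (75 g): 77 (x) x 102 (y) x 37 mm high, 73 mm wide across the middle, widest 8 mm above its underside. Origin at the centre of its underside; y along its length (roughly towards the robot), x across the two long sides that the paddles close on. A grip of more than about 60 N on the tongs crushes it.
- coffee_cup: bystander: white cup standing upside down, 65 x 95 x 50 mm, origin at the centre of its underside
- honey_tin: bystander: round black tin with an orange lid, 58 mm diameter, 60 mm high, origin at the centre of its underside
- spice_jar: bystander: round glass jar with a grey lid, 58 mm diameter, 70 mm high, origin at the centre of its underside
There are look-alikes about, which are no part of the job. Leave any blue look-alike of the pastry alone.

How it is judged (in metres and radians):
On the way, in this order (a step that is already met when the one before it is completed fails the run):
1. the knob has clicked over to OFF (value of joint switch_knob above 1.1 rad), for 0.2 s.
2. the tongs are lifted off the counter in the gripper (height (world z) of tongs above 0.03 m and contact force between the fingers and tongs above 1 N), for 0.2 s.
3. the tongs have the pastry off the plate (height (world z) of pastry above 0.055 m and contact force between tongs and pastry above 1 N and contact force between warmer and pastry below 0.05 N), for 0.2 s.
At the end, for the whole second after the job is handed in: Knob at OFF (over 1.1 rad). Pastry held between the paddles (centre within 45 mm of their middle, arms closed over 0.07 rad) of the tongs in the fingers, its underside over 60 mm above the plate (100 mm above the counter), tilted under 0.5 rad, still, touching neither plate nor robot (value of joint switch_knob above 1.1 rad and height (world z) of pastry above 0.1 m and angle between pastry's own z axis and vertical below 0.5 rad and contact force between tongs and pastry above 1 N and contact force between the fingers and tongs above 1 N and value of joint tongs_left above 0.07 rad and x of pastry in the frame of tongs_tip between -0.045 and 0.045 m and contact force between each of warmer, the arm, the fingers and pastry below 0.05 N and linear speed of pastry below 0.03 m/s); the arm keeps its last pose, push and grip.
It fails at once if the robot itself touches the pastry (contact force between any of the fingers, the arm and pastry above 0.5 N).
It fails at once if the pastry is crushed (contact force between tongs and pastry above 80 N).
It fails at once if the cup is knocked (distance of coffee_cup from where it was at the start of the episode above 0.03 m).
It fails at once if the tin is knocked (distance of honey_tin from where it was at the start of the episode above 0.03 m).
It fails at once if the jar is knocked (distance of spice_jar from where it was at the start of the episode above 0.03 m).
It also fails if it takes over 58 s, if anything falls off the work surface, if the arm or the gripper's body presses on something with over 40 N, if the wrist force passes 120 N, or if a joint passes its speed limit or range.

## Working session

There is one attempt and no reset: what is moved stays moved. The work goes in short steps, Python scripts to look and compute and a tool call to move; the robot and the scene stay as the last step left them, time stands still between calls to the robot, and variables do not carry over. Pictures are saved under pics/ and viewed, about 8 in all and at most 12, crops included, and the job is handed in when it is done.

Besides the shell and the picture viewer there is one more tool, called after "Emit:" by a JSON object that holds its "api" and its "payload". move_arm: Moves the arm, as the interface text tells. Its arguments: {"type":"object","properties":{"increments":{"type":"array","items":{"type":"object","properties":{"gripper":{"type":"number"},"linear":{"type":"array","items":{"type":"number"}},"spin":{"type":"number"}}}}},"required":["increments"]}

```bash
mkdir -p pics; cat > h.py <<'E'
import numpy as np, cv2
from plant import monitor, viewer, ctrl
def shot(cam,name):
    d=viewer.read_camera(cam); d['image']=np.asarray(d['image']); cv2.imwrite(f'pics/{name}.png',d['image'])
    np.savez(f'pics/{name}.npz',**d); return d
def load(name): return dict(np.load(f'pics/{name}.npz'))
def ray(d,u,v):
    x=(u-d['cx'])/d['fx']; y=(v-d['cy'])/d['fy']; k=float(d['k1']); a,b=x,y
    for _ in range(30):
        s=1+k*(a*a+b*b); a,b=x/s,y/s
    T=np.linalg.inv(d['camera_from_world']); return T[:3,3],T[:3,:3]@np.array([a,-b,-1.])
def onz(d,u,v,z):
    o,r=ray(d,u,v); return o+r*(z-o[2])/r[2]
def proj(d,p):
    c=(d['camera_from_world']@np.append(p,1))[:3]; x,y=c[0]/-c[2],-c[1]/-c[2]; s=1+d['k1']*(x*x+y*y)
    return float(d['fx']*x*s+d['cx']),float(d['fy']*y*s+d['cy'])
E
python3 - <<'E'
from h import *
t=shot('top','t0'); s=shot('side','s0')
for d in (t,s): print(d['fx'],d['k1'],np.linalg.inv(d['camera_from_world'])[:3].round(3).tolist())
print(monitor.state())
E
```

```text
444.1160169210851 -0.04567134354183078 [[0.007, 0.989, -0.146, 0.286], [-1.0, 0.007, -0.001, 0.086], [0.0, 0.146, 0.989, 1.372]]
465.915627407522 -0.07838161651910171 [[-0.997, 0.015, -0.07, 0.392], [-0.069, -0.435, 0.898, 1.348], [-0.017, 0.9, 0.435, 0.678]]
{'time_s': 0.1, 'qpos': array([ 6.70585121e+01,  2.81624613e+01,  8.93450156e+01, -4.32097194e-04,
        6.25461792e+01, -6.04966339e+00]), 'qvel': array([ 8.34576142e-06, -1.09769955e-01, -1.19662275e-01, -6.34313378e-02,
       -1.52690923e-02,  2.63310035e-03]), 'joint_torque': array([ 2.96301521e-03, -6.19445086e+01, -2.62028539e+01, -9.09026471e-05,
        3.01983382e-03,  4.16065279e-05]), 'eef_pos': array([0.18150875, 0.5978855 , 0.23077672]), 'orientation': array([-1.79946602e+02, -5.27373373e-03,  1.63108372e+02]), 'contact_force': array([ 0.13454072, -0.15282664,  0.35014609]), 'wrist_torque': array([ 0.01077446,  0.02392186, -0.01370128]), 'opening': 0.08503032526356072}
```

View pics/t0.png

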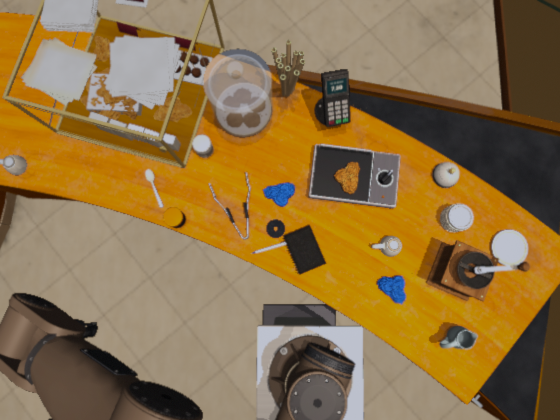

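View pics/s0.png

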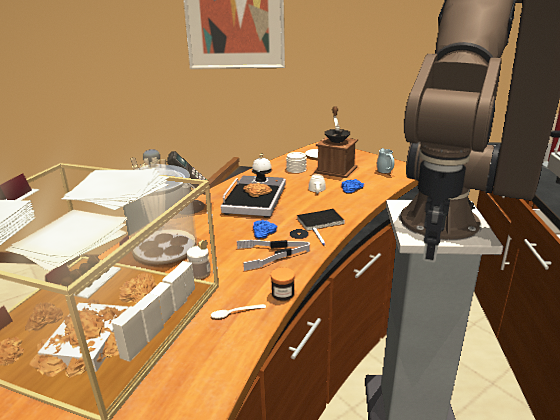

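Top view: warmer near (355,175), knob (385,178), pastry (347,177), tongs with bow at about (243,238) and paddles at (212,185) and (248,180), tin (175,217), jar (203,145), cup (390,245). The side view shows the same layout, with blue look-alikes at (265,228) and (352,186). I'll enlarge the work area.

```bash
python3 - <<'E'
from h import *
t=load('t0');im=t['image']
a=cv2.resize(im[135:250,300:410],None,fx=5,fy=5,interpolation=cv2.INTER_CUBIC)[:, :]
b=cv2.resize(im[165:245,200:265],None,fx=5,fy=5,interpolation=cv2.INTER_CUBIC)
c=np.zeros((575,550+325,3),np.uint8);c[:,:550]=a;c[:400,550:]=b
cv2.imwrite('pics/c0.png',c[:, :])
cv2.imwrite('pics/c0.png',cv2.resize(c,(800,526)))
hsv=cv2.cvtColor(im,cv2.COLOR_BGR2HSV)
print(im[177,347],im[190,320],im[200,385], im[178,385])
E
```

```text
[ 43 116 165] [52 52 55] [108 107 114] [51 51 53]
```

View pics/c0.png

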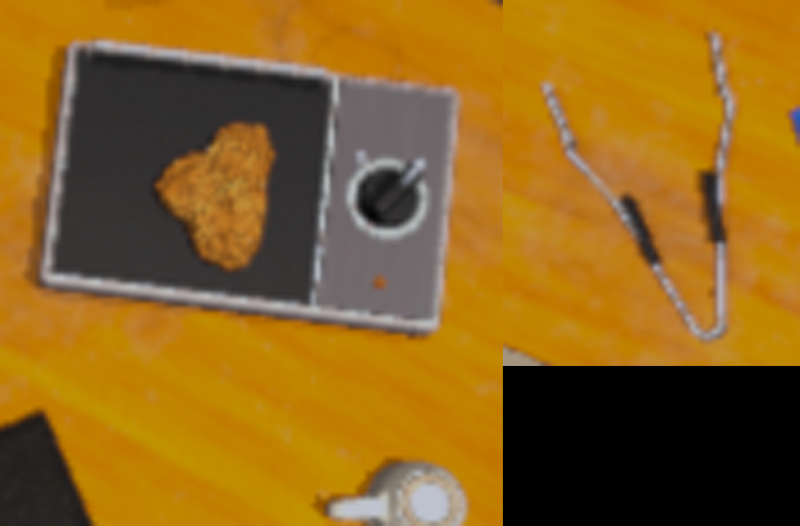

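```bash
python3 - <<'E'
from h import *
t=load('t0');s=load('s0');k=4.5714
A=lambda x,y,z:onz(t,300+x/k-.5+.1,135+y/k-.4,z)
B=lambda x,y,z:onz(t,200+(x-502.9)/k-.4,165+y/k-.4,z)
print('knob skirt',A(387,200,.05)); print('pointer',A(422,162,.071),'bartop ctr',A(390,196,.071))
a,b=A(335,78,.067),A(315,305,.04)
print('div',a,b)
c=[A(72,43,.067),A(456,90,.04),A(437,320,.04),A(45,278,.04)]
for n,p in zip(['FL','FR','NR','NL'],c):print(n,p)
e=c[2]-c[3];print('yaw near edge',np.degrees(np.arctan2(e[0],-e[1]))*1,'len',np.linalg.norm(e[:2]))
for n,p in dict(bow=B(712,338,.015),tl=B(545,85,.013),tr=B(714,35,.013),gl1=B(625,200,.027),gl2=B(655,265,.027),gr1=B(709,173,.027),gr2=B(716,242,.027)).items():print(n,p.round(4))
hsv=cv2.cvtColor(t['image'],cv2.COLOR_BGR2HSV)
m=cv2.inRange(hsv,(5,80,60),(25,255,255)); m[:156]=0;m[200:]=0;m[:,:330]=0;m[:,366:]=0
c=max(cv2.findContours(m,0,2)[0],key=cv2.contourArea)[:,0]
P=np.array([onz(t,u,v,.058)[:2] for u,v in c]);print('pastry mean bbox',P.min(0),P.max(0))
ps=lambda n,p:print(n,proj(s,p))
r=cv2.minAreaRect((P*1000).astype(np.float32));print(r)
E
```

```text
knob skirt [ 0.59573307 -0.22572329  0.05      ]
pointer [ 0.61671054 -0.24471263  0.071     ] bartop ctr [ 0.59353235 -0.22283522  0.071     ]
div [ 0.67460794 -0.18933062  0.067     ] [ 0.52589031 -0.17783296  0.04      ]
FL [ 0.69708249 -0.01422574  0.067     ]
FR [ 0.67508675 -0.27741812  0.04      ]
NR [ 0.51638625 -0.25937749  0.04      ]
NL [0.54277944 0.00244466 0.04      ]
yaw near edge -5.756301007893438 len 0.2631490804185839
bow [0.4116 0.1976 0.015 ]
tl [0.5846 0.3156 0.013 ]
tr [0.6205 0.2005 0.013 ]
gl1 [0.503  0.2568 0.027 ]
gl2 [0.4592 0.2356 0.027 ]
gr1 [0.5218 0.2008 0.027 ]
gr2 [0.475  0.1952 0.027 ]
pastry mean bbox [ 0.54459462 -0.15059313] [ 0.64720973 -0.07105917]
((596.9880981445312, -122.6806640625), (85.97886657714844, 87.41928100585938), 35.77601623535156)
```

Measured positions agree with the given sizes:
- **Knob:** about (0.596, -0.226), pointer yaw -42.5°.
- **Tongs:** origin about (0.491, 0.2225), yaw 18°.
- **Pastry:** centre about (0.596, -0.111), 103 x 80 mm.

Now moving to the knob.

Emit:
{"api": "move_arm", "payload": {"increments": [{"spin": 6.3, "linear": [0, 0, 0], "gripper": 4}, {"spin": 6.3, "linear": [0, 0, 0], "gripper": 4}, {"spin": 6.3, "linear": [0, 0, 0], "gripper": 4}, {"spin": 6.3, "linear": [0, 0, 0], "gripper": 4}, {"spin": 0, "linear": [-3.4, -1.3, 0], "gripper": 4}, {"spin": 0, "linear": [-3.4, -1.3, 0], "gripper": 4}, {"spin": 0, "linear": [-3.4, -1.3, 0], "gripper": 4}, {"spin": 0, "linear": [-3.4, -1.3, 0], "gripper": 4}, {"spin": 0, "linear": [-3.4, -1.3, 0], "gripper": 4}, {"spin": 0, "linear": [-3.4, -1.3, 0], "gripper": 4}]}}

```text
time_s: 0.93
eef_pos: [0.2809, 0.4018, 0.2311]
orientation: [-180.0, -0.0, 137.9]
contact_force: [0.9, 0.5, 0.3]
opening: 0.0401
```

Emit:
{"api": "move_arm", "payload": {"increments": [{"linear": [-3.4, -1.3, 0], "gripper": 4}, {"linear": [-3.4, -1.3, 0], "gripper": 4}, {"linear": [-3.4, -1.3, 0], "gripper": 4}, {"linear": [-3.4, -1.3, 0], "gripper": 4}, {"linear": [-3.4, -1.3, 0], "gripper": 4}, {"linear": [-3.4, -1.3, 0], "gripper": 4}, {"linear": [-3.4, -1.3, 0], "gripper": 4}, {"linear": [-3.4, -1.3, 0], "gripper": 4}, {"linear": [-3.4, -1.3, 0], "gripper": 4}, {"linear": [-3.4, -1.3, 0], "gripper": 4}]}}

```text
invalid input
```

Emit:
{"api": "move_arm", "payload": {"increments": [{"spin": 0, "linear": [-3.6, -1.4, 0], "gripper": 4}, {"spin": 0, "linear": [-3.6, -1.4, 0], "gripper": 4}, {"spin": 0, "linear": [-3.6, -1.4, 0], "gripper": 4}, {"spin": 0, "linear": [-3.6, -1.4, 0], "gripper": 4}, {"spin": 0, "linear": [-3.6, -1.4, 0], "gripper": 4}, {"spin": 0, "linear": [-3.6, -1.4, 0], "gripper": 4}, {"spin": 0, "linear": [-3.6, -1.4, 0], "gripper": 4}, {"spin": 0, "linear": [-3.6, -1.4, 0], "gripper": 4}, {"spin": 0, "linear": [-3.6, -1.4, 0], "gripper": 4}, {"spin": 0, "linear": [-3.6, -1.4, 0], "gripper": 4}]}}

```text
time_s: 1.77
eef_pos: [0.4544, 0.0563, 0.2313]
orientation: [180.0, -0.0, 137.9]
contact_force: [1.7, 0.1, 0.0]
opening: 0.04
```

Emit:
{"api": "move_arm", "payload": {"increments": [{"spin": 0, "linear": [-3.6, -1.4, 0], "gripper": 4}, {"spin": 0, "linear": [-3.6, -1.4, 0], "gripper": 4}, {"spin": 0, "linear": [-3.6, -1.4, 0], "gripper": 4}, {"spin": 0, "linear": [-3.6, -1.4, 0], "gripper": 4}, {"spin": 0, "linear": [-3.6, -1.4, 0], "gripper": 4}, {"spin": 0, "linear": [-3.6, -1.4, 0], "gripper": 4}, {"spin": 0, "linear": [-3.6, -1.4, 0], "gripper": 4}, {"spin": 0, "linear": [-3.6, -1.4, 0], "gripper": 4}, {"spin": 0, "linear": [0, 0, 3], "gripper": 4}, {"spin": 0, "linear": [0, 0, 3], "gripper": 4}]}}

```text
time_s: 2.6
eef_pos: [0.5934, -0.2202, 0.1709]
orientation: [180.0, 0.2, 137.8]
contact_force: [0.8, -0.4, -0.6]
opening: 0.0401
```

Emit:
{"api": "move_arm", "payload": {"increments": [{"spin": 0, "linear": [-0.4, -0.3, 2.5], "gripper": 4}, {"spin": 0, "linear": [0, 0, 2.5], "gripper": 4}, {"spin": 0, "linear": [0, 0, 2.0], "gripper": 4}, {"spin": 0, "linear": [0, 0, 0], "gripper": 4}]}}

```text
time_s: 2.93
eef_pos: [0.5918, -0.2221, 0.0971]
orientation: [-179.9, -0.4, 137.9]
contact_force: [-0.9, -0.0, 0.1]
opening: 0.0401
```

```bash
python3 - <<'E'
from h import *
s=shot('side','s1'); u,v=map(int,proj(s,[.596,-.226,.07])); print(u,v)
t=shot('top','t1'); u2,v2=map(int,proj(t,[.596,-.226,.07]))
f=lambda im,u,v:cv2.resize(im[v-35:v+35,u-50:u+50],(700,290*490//290))[:300*1] if 0 else cv2.resize(im[v-28:v+28,u-56:u+56],(784,392))
cv2.imwrite('pics/c1.png',cv2.resize(np.vstack([f(s['image'],u,v),f(t['image'],u2,v2)]),(600,600)))
E
```

```text
260 172
```

View pics/c1.png

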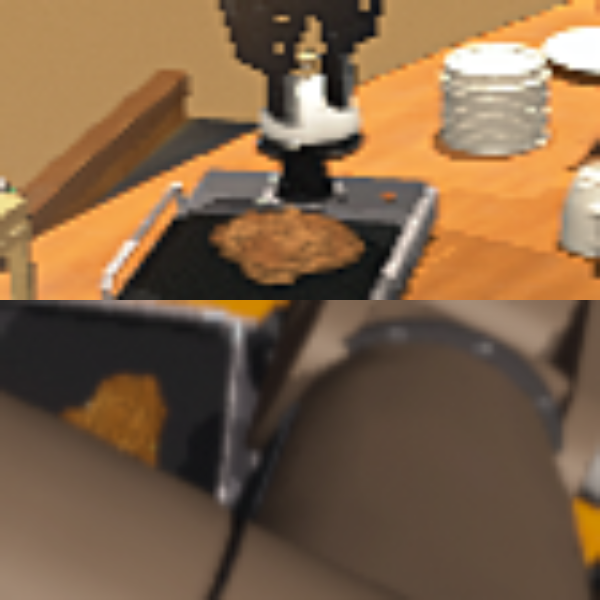

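Side view: the two fingers stand just above the knob at about (305,175) in the crop, a few mm towards the robot, as the numbers say. I'll correct that, descend and close.

Emit:
{"api": "move_arm", "payload": {"increments": [{"spin": 0, "linear": [-0.5, 0, 1.3], "gripper": 4}, {"spin": 0, "linear": [0, 0, 1.5], "gripper": 4}, {"spin": 0, "linear": [0, 0, 1.4], "gripper": 4}, {"spin": 0, "linear": [0, 0, 0], "gripper": 4}, {"spin": 0, "linear": [0, 0, 0], "gripper": 0.8}, {"spin": 0, "linear": [0, 0, 0], "gripper": 0.8}, {"spin": 0, "linear": [0, 0, 0], "gripper": 0.8}, {"spin": 0, "linear": [0, 0, 0], "gripper": 0.8}, {"spin": 0, "linear": [0, 0, 0], "gripper": 0.8}]}}

```text
time_s: 3.78
eef_pos: [0.5981, -0.2264, 0.0607]
orientation: [179.9, 0.1, 137.9]
contact_force: [0.6, 1.8, 6.1]
opening: 0.0104
```

Emit:
{"api": "move_arm", "payload": {"increments": [{"spin": 0, "linear": [0, 0, 0], "gripper": 0.8}, {"spin": 0, "linear": [0, 0, 0], "gripper": 0.8}]}}

```text
time_s: 3.95
eef_pos: [0.5981, -0.2264, 0.0607]
orientation: [179.9, 0.1, 137.9]
contact_force: [0.1, 0.4, 7.4]
opening: 0.0098
```

```bash
python3 - <<'E'
from h import *
s=shot('side','s2'); u,v=map(int,proj(s,[.596,-.226,.07]))
cv2.imwrite('pics/c2.png',cv2.resize(s['image'][v-28:v+28,u-37:u+37],(740,560),interpolation=cv2.INTER_CUBIC))
E
```

```text
(no output)
```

View pics/c2.png

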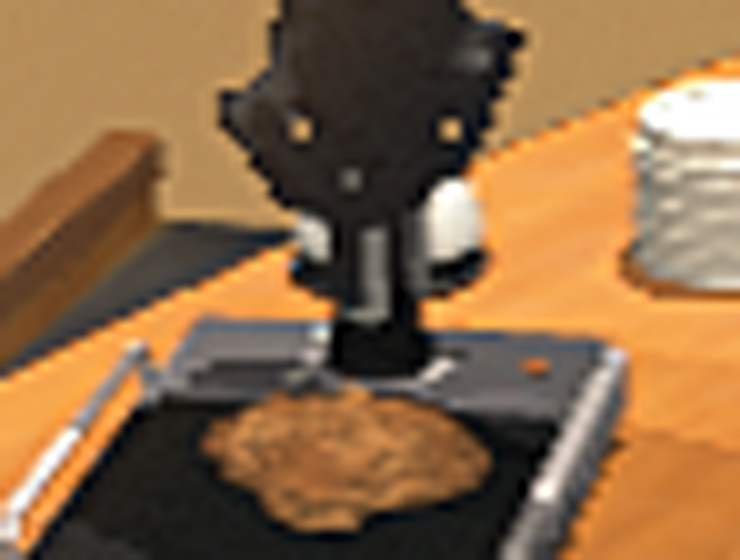

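The fingers straddle the bar on the knob at about (375,340). The arm was held at 61 mm by a light upward force. Now turning anticlockwise.

Emit:
{"api": "move_arm", "payload": {"increments": [{"spin": -5, "linear": [0, 0, 0], "gripper": 0.8}, {"spin": -5, "linear": [0, 0, 0], "gripper": 0.8}, {"spin": -5, "linear": [0, 0, 0], "gripper": 0.8}, {"spin": -5, "linear": [0, 0, 0], "gripper": 0.8}, {"spin": -5, "linear": [0, 0, 0], "gripper": 0.8}, {"spin": -5, "linear": [0, 0, 0], "gripper": 0.8}, {"spin": -5, "linear": [0, 0, 0], "gripper": 0.8}, {"spin": -5, "linear": [0, 0, 0], "gripper": 0.8}, {"spin": -5, "linear": [0, 0, 0], "gripper": 0.8}, {"spin": -5, "linear": [0, 0, 0], "gripper": 0.8}]}}

```text
time_s: 4.83
eef_pos: [0.5977, -0.2275, 0.0607]
orientation: [-179.9, 0.1, -171.8]
contact_force: [-2.6, -6.6, 6.5]
opening: 0.0105
```

Emit:
{"api": "move_arm", "payload": {"increments": [{"spin": -5, "linear": [0, 0, 0], "gripper": 0.8}, {"spin": -5, "linear": [0, 0, 0], "gripper": 0.8}, {"spin": -5, "linear": [0, 0, 0], "gripper": 0.8}, {"spin": -5, "linear": [0, 0, 0], "gripper": 0.8}, {"spin": -3, "linear": [0, 0, 0], "gripper": 0.8}, {"spin": 0, "linear": [0, 0, 0], "gripper": 3.5}, {"spin": 0, "linear": [0, 0, 0], "gripper": 3.5}, {"spin": 0, "linear": [0, 0, 0], "gripper": 3.5}]}}

```text
time_s: 5.5
eef_pos: [0.5973, -0.226, 0.0595]
orientation: [180.0, 0.0, -149.1]
contact_force: [-0.2, -0.5, 0.0]
opening: 0.0353
```

Emit:
{"api": "move_arm", "payload": {"increments": [{"spin": 0, "linear": [0, 0, -2], "gripper": 3.5}, {"spin": 0, "linear": [0, 0, -3.5], "gripper": 5}, {"spin": 0, "linear": [0, 0, -3.5], "gripper": 8.5}, {"spin": 6.3, "linear": [0, 0, -3.5], "gripper": 8.5}, {"spin": 6.3, "linear": [0, 0, 0], "gripper": 8.5}, {"spin": 0, "linear": [-0.3, 3.8, 0], "gripper": 8.5}, {"spin": 0, "linear": [-0.3, 3.8, 0], "gripper": 8.5}, {"spin": 0, "linear": [-0.3, 3.8, 0], "gripper": 8.5}, {"spin": 0, "linear": [-0.3, 3.8, 0], "gripper": 8.5}, {"spin": 0, "linear": [-0.3, 3.8, 0], "gripper": 8.5}]}}

```text
time_s: 6.33
eef_pos: [0.551, -0.0394, 0.1844]
orientation: [180.0, 0.0, -161.8]
contact_force: [1.7, 0.5, -0.1]
opening: 0.0849
```

Emit:
{"api": "move_arm", "payload": {"increments": [{"spin": 0, "linear": [-0.3, 3.8, 0], "gripper": 8.5}, {"spin": 0, "linear": [-0.3, 3.8, 0], "gripper": 8.5}, {"spin": 0, "linear": [-0.3, 3.8, 0], "gripper": 8.5}, {"spin": 0, "linear": [-0.3, 3.8, 0], "gripper": 8.5}, {"spin": 0, "linear": [-0.3, 3.8, 0], "gripper": 8.5}, {"spin": 0, "linear": [-0.3, 3.8, 0], "gripper": 8.5}, {"spin": 0, "linear": [0, 0, 0], "gripper": 8.5}]}}

```text
time_s: 6.92
eef_pos: [0.4954, 0.1861, 0.1845]
orientation: [179.9, 0.0, -161.5]
contact_force: [0.7, -0.5, -0.7]
opening: 0.0852
```

```bash
python3 - <<'E'
from h import *
print(monitor.state()['eef_pos'],monitor.state()['orientation'])
s=shot('side','s3');t=shot('top','t3')
f=lambda im,x,y,w,h:cv2.resize(im[y:y+h,x:x+w],(w*4,h*4),interpolation=cv2.INTER_CUBIC)
c=np.zeros((600,800,3),np.uint8);a=f(s['image'],215,160,120,140);b=f(t['image'],330,140,80,140) 
c[:560,:480]=a;c[:560,480:800]=b;cv2.imwrite('pics/c3.png',c)
E
```

```text
[0.49537947 0.18605166 0.1844681 ] [ 1.79942036e+02  3.81392699e-03 -1.61485210e+02]
```

View pics/c3.png

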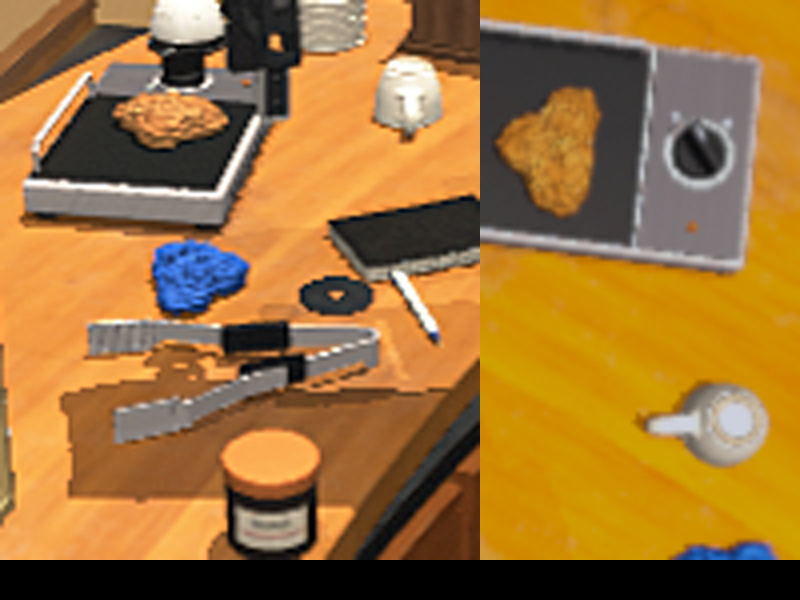

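The knob pointer at (700,140) in the right crop now points up-left at the ring mark, so it is OFF. Pastry and tongs are unmoved. I'll cross-check the tongs from the side view, plus the pastry's long-side direction.

```bash
python3 - <<'E'
from h import *
s=load('s3');t=load('t3')
S=lambda x,y,z:onz(s,215+x/4-.4,160+y/4-.4,z)[:2].round(4)
print('tip far bottom-front',S(90,357,0),'near',S(117,442,0),'bow end',S(380,350,.013))
print('far grip',S(223,341,.016),S(288,338,.016),'near grip',S(240,368,.02),S(304,370,.016))
hsv=cv2.cvtColor(t['image'],cv2.COLOR_BGR2HSV)
m=cv2.inRange(hsv,(5,80,60),(25,255,255)); m[:156]=0;m[200:]=0;m[:,:330]=0;m[:,366:]=0
c=max(cv2.findContours(m,0,2)[0],key=cv2.contourArea)[:,0]
P=np.array([onz(t,u,v,.055)[:2] for u,v in c])
for a in range(-20,21,5):
    r=np.radians(a);ex=P@[np.cos(r),np.sin(r)];ey=P@[-np.sin(r),np.cos(r)]
    print(a,np.ptp(ex).round(4),np.ptp(ey).round(4),((ex.min()+ex.max())/2*np.array([np.cos(r),np.sin(r)])+(ey.min()+ey.max())/2*np.array([-np.sin(r),np.cos(r)])).round(4))
o=np.array([.491,.2225]);
E
```

```text
tip far bottom-front [0.6179 0.2049] near [0.5822 0.3145] bow end [0.41   0.2086]
far grip [0.5214 0.2056] [0.4755 0.1995] near grip [0.5054 0.2489] [0.4617 0.2431]
-20 0.1027 0.0808 [ 0.6018 -0.1107]
-15 0.1032 0.0795 [ 0.6006 -0.1087]
-10 0.1037 0.0783 [ 0.5994 -0.1074]
-5 0.1037 0.0807 [ 0.5979 -0.1084]
0 0.1028 0.0827 [ 0.5966 -0.1098]
5 0.1022 0.0844 [ 0.5956 -0.1115]
10 0.1009 0.0854 [ 0.5949 -0.1133]
15 0.0988 0.0858 [ 0.5945 -0.1152]
20 0.0961 0.0855 [ 0.5945 -0.1172]
```

Side and top views agree on the tongs: origin (0.490, 0.223), yaw 18°. The pastry's best-fit yaw is about -10°, centre (0.599, -0.108). Going down onto the tongs.

Emit:
{"api": "move_arm", "payload": {"increments": [{"spin": 0, "linear": [-0.6, 3.6, 0], "gripper": 8.5}, {"spin": 0.3, "linear": [0, 0.1, 2.5], "gripper": 8.5}, {"spin": 0, "linear": [0, 0, 3], "gripper": 8.5}, {"spin": 0, "linear": [0, 0, 3], "gripper": 8.5}, {"spin": 0, "linear": [0, 0, 3], "gripper": 8.5}, {"spin": 0, "linear": [0, 0, 2], "gripper": 8.5}, {"spin": 0, "linear": [0, 0, 1], "gripper": 8.5}, {"spin": 0, "linear": [0, 0, 0], "gripper": 8.5}]}}

```text
time_s: 7.68
eef_pos: [0.491, 0.2169, 0.0376]
orientation: [180.0, -0.2, -162.1]
contact_force: [-0.1, 0.3, -0.2]
opening: 0.0847
```

Emit:
{"api": "move_arm", "payload": {"increments": [{"spin": 0, "linear": [-0.1, 0.6, 0.5], "gripper": 8.5}, {"spin": 0, "linear": [0, 0, 1], "gripper": 8.5}, {"spin": 0, "linear": [0, 0, 1], "gripper": 8.5}, {"spin": 0, "linear": [0, 0, 0.5], "gripper": 8.5}, {"spin": 0, "linear": [0, 0, 0], "gripper": 8.5}, {"spin": 0, "linear": [0, 0, 0], "gripper": 8.5}]}}

```text
time_s: 8.18
eef_pos: [0.4904, 0.224, 0.0092]
orientation: [180.0, -0.0, -162.0]
contact_force: [0.8, 0.5, 0.2]
opening: 0.0845
```

```bash
python3 - <<'E'
from h import *
print(monitor.state()['eef_pos'],monitor.state()['contact_force'])
s=shot('side','s4')
cv2.imwrite('pics/c4.png',cv2.resize(s['image'][205:290,225:335],(770,595),interpolation=cv2.INTER_CUBIC))
E
```

```text
[0.49041895 0.22404482 0.00916163] [0.82592058 0.52769325 0.24380848]
```

View pics/c4.png

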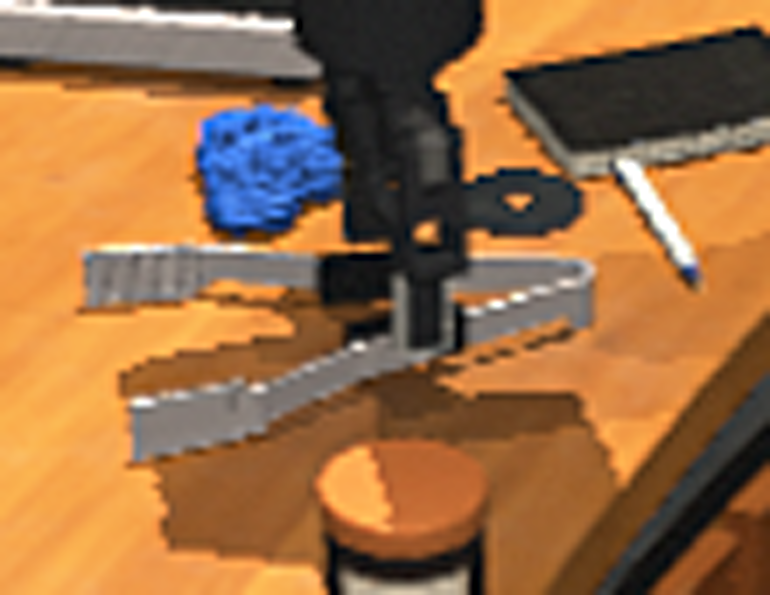

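The near finger's tip, at about (418,350), is alongside the near grip, and the far finger is behind the far grip. The tin at (400,490) is clear. I'll lower a little more and close to the holding width.

Emit:
{"api": "move_arm", "payload": {"increments": [{"spin": 0, "linear": [0, 0, 0.2], "gripper": 7}, {"spin": 0, "linear": [0, 0, 0], "gripper": 6}, {"spin": 0, "linear": [0, 0, 0], "gripper": 5.7}, {"spin": 0, "linear": [0, 0, 0], "gripper": 5.7}, {"spin": 0, "linear": [0, 0, 0], "gripper": 5.7}, {"spin": 0, "linear": [0, 0, 0], "gripper": 5.7}]}}

```text
time_s: 8.73
eef_pos: [0.4915, 0.2244, 0.0085]
orientation: [180.0, 0.2, -162.0]
contact_force: [0.3, 1.0, 10.8]
opening: 0.0576
```

Emit:
{"api": "move_arm", "payload": {"increments": [{"spin": 0, "linear": [0, 0, -1], "gripper": 5.7}, {"spin": 0, "linear": [0, 0, -2], "gripper": 5.7}, {"spin": 0, "linear": [0, 0, -3], "gripper": 5.7}, {"spin": 0, "linear": [0, 0, -3], "gripper": 5.7}, {"spin": 0, "linear": [0, 0, -3], "gripper": 5.7}, {"spin": 5, "linear": [0, 0, 0], "gripper": 5.7}, {"spin": 6, "linear": [0, 0, 0], "gripper": 5.7}, {"spin": 6, "linear": [0, 0, 0], "gripper": 5.7}, {"spin": 6, "linear": [0, 0, 0], "gripper": 5.7}, {"spin": 5, "linear": [0, 0, 0], "gripper": 5.7}]}}

```text
time_s: 9.57
eef_pos: [0.4902, 0.2239, 0.128]
orientation: [180.0, 0.0, 169.7]
contact_force: [0.4, 0.1, -1.1]
opening: 0.0572
```

Emit:
{"api": "move_arm", "payload": {"increments": [{"spin": 0, "linear": [-0.4, -1.5, 0], "gripper": 5.7}, {"spin": 0, "linear": [-0.7, -3.1, 0], "gripper": 5.7}, {"spin": 0, "linear": [-0.7, -3.1, 0], "gripper": 5.7}, {"spin": 0, "linear": [-0.7, -3.1, 0], "gripper": 5.7}, {"spin": 0, "linear": [-0.7, -3.1, 0], "gripper": 5.7}, {"spin": 0, "linear": [-0.7, -3.1, 0], "gripper": 5.7}, {"spin": 0, "linear": [-0.7, -3.1, 0], "gripper": 5.7}, {"spin": 0, "linear": [-0.7, -3.1, 0], "gripper": 5.7}, {"spin": 0, "linear": [-0.7, -3.1, 0], "gripper": 5.7}, {"spin": 0, "linear": [-0.7, -3.1, 0], "gripper": 5.7}]}}

```text
time_s: 10.4
eef_pos: [0.5051, -0.0786, 0.1279]
orientation: [180.0, 0.0, 170.0]
contact_force: [0.7, 1.2, -0.4]
opening: 0.0569
```

Emit:
{"api": "move_arm", "payload": {"increments": [{"spin": 0, "linear": [-0.3, -1.5, 0], "gripper": 5.7}, {"spin": 0, "linear": [0, 0, 0], "gripper": 5.7}, {"spin": 0, "linear": [0, 0, 0], "gripper": 5.7}]}}

```text
time_s: 10.65
eef_pos: [0.5055, -0.0929, 0.1276]
orientation: [180.0, -0.0, 169.9]
contact_force: [0.0, -0.3, -0.7]
opening: 0.0572
```

```bash
python3 - <<'E'
from h import *
q=monitor.state();print(q['eef_pos'],q['orientation'],q['opening'])
s=shot('side','s5');t=shot('top','t5')
c=np.zeros((560,800,3),np.uint8)
c[:,:400]=cv2.resize(s['image'][150:290,205:305],(400,560),interpolation=cv2.INTER_CUBIC)
c[:,400:]=cv2.resize(t['image'][140:280,300:400],(400,560),interpolation=cv2.INTER_CUBIC)
cv2.imwrite('pics/c5.png',c)
E
```

```text
[ 0.50549873 -0.09290362  0.12760521] [ 1.79989992e+02 -8.19846248e-03  1.69901636e+02] 0.05718680911151896
```

View pics/c5.png

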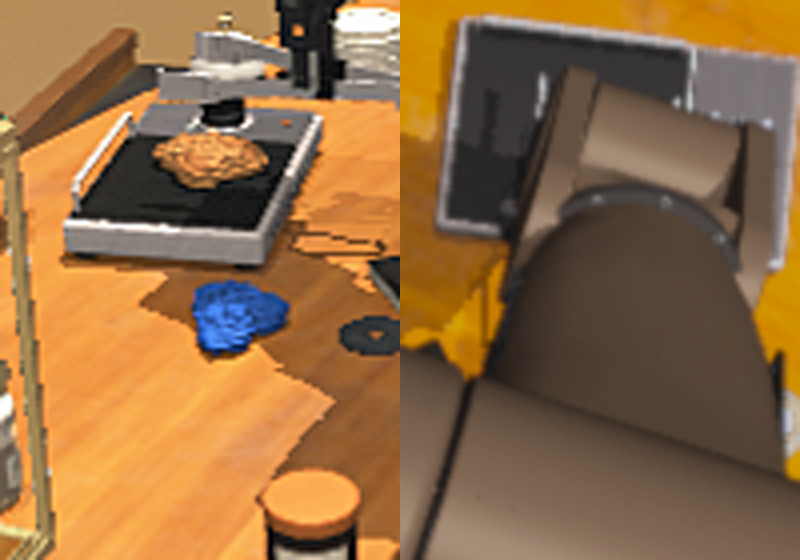

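Side view: the tongs are level above the plate, near paddle at crop (190,85), pastry below at (210,160). In the top view the left paddle shows at (543,98). I'll check it against what is expected.

```bash
python3 - <<'E'
from h import *
s=load('s5');t=load('t5')
z=.128-.0085
print('top: paddle ends', onz(t,300+140/4,140+118/4,z+.02),onz(t,300+145/4,140+75/4,z+.02))
print('side: front end bottom',onz(s,205+161/4,150+98/4,z),'front top',onz(s,205+161/4,150+70/4,z+.026))
q=np.array([.5055,-.0929]);x=np.array([.985,-.174]);y=np.array([.174,.985])
for a in (.070,.116): print('expected',q+a*x+y*.047)
E
```

```text
top: paddle ends [ 0.59938697 -0.06439659  0.1395    ] [ 0.63103161 -0.0683375   0.1395    ]
side: front end bottom [ 0.62845803 -0.0738504   0.1195    ] front top [ 0.62655283 -0.07011712  0.1455    ]
expected [ 0.582628 -0.058785]
expected [ 0.627938 -0.066789]
```

Emit:
{"api": "move_arm", "payload": {"increments": [{"spin": 0, "linear": [-0.35, 0.3, 0], "gripper": 5.9}, {"spin": 0, "linear": [0, 0, 1], "gripper": 5.9}, {"spin": 0, "linear": [0, 0, 1.5], "gripper": 5.9}, {"spin": 0, "linear": [0, 0, 1.5], "gripper": 5.9}, {"spin": 0, "linear": [0, 0, 1], "gripper": 5.9}, {"spin": 0, "linear": [0, 0, 0.5], "gripper": 5.9}, {"spin": 0, "linear": [0, 0, 0], "gripper": 5.9}]}}

```text
time_s: 11.33
eef_pos: [0.5094, -0.0895, 0.0711]
orientation: [180.0, -0.1, 170.0]
contact_force: [0.6, 0.3, -0.5]
opening: 0.0589
```

```bash
python3 - <<'E'
from h import *
q=monitor.state();print(q['eef_pos'],q['orientation'],q['opening'],q['contact_force'])
s=shot('side','s6')
cv2.imwrite('pics/c6.png',cv2.resize(s['image'][155:220,215:305],(800,578),interpolation=cv2.INTER_CUBIC))
E
```

```text
[ 0.50938677 -0.08954009  0.07105897] [ 1.79979732e+02 -1.21007806e-01  1.70046308e+02] 0.05893812990886496 [ 0.5927613   0.2867646  -0.48027585]
```

View pics/c6.png

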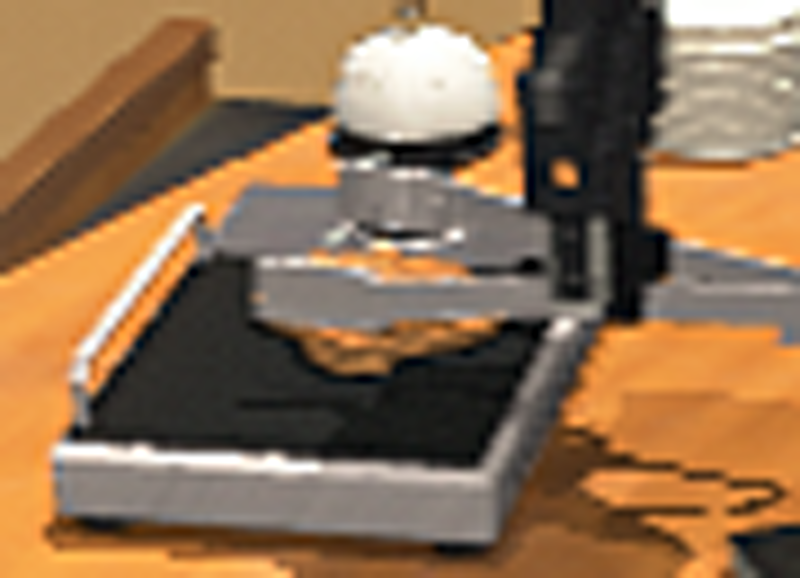

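Side view: the near paddle at (320,290) is level beside the pastry, with the lobe showing below it at (345,365). The fingers at (590,260) are behind the plate's near edge. Lowering the rest in small rows.

Emit:
{"api": "move_arm", "payload": {"increments": [{"spin": 0, "linear": [0, 0, 0.5], "gripper": 5.9}, {"spin": 0, "linear": [0, 0, 0.5], "gripper": 5.9}, {"spin": 0, "linear": [0, 0, 0.3], "gripper": 5.9}, {"spin": 0, "linear": [0, 0, 0.2], "gripper": 5.9}, {"spin": 0, "linear": [0, 0, 0], "gripper": 5.9}]}}

```text
time_s: 11.8
eef_pos: [0.5097, -0.09, 0.0569]
orientation: [180.0, -0.0, 170.0]
contact_force: [-0.1, 0.2, -1.8]
opening: 0.059
```

```bash
python3 - <<'E'
from h import *
q=monitor.state();print(q['eef_pos'],q['orientation'],q['opening'],q['contact_force'],q['wrist_torque'])
s=shot('side','s7')
cv2.imwrite('pics/c7.png',cv2.resize(s['image'][155:220,215:305],(800,578),interpolation=cv2.INTER_CUBIC))
E
```

```text
[ 0.50967759 -0.09004649  0.05694736] [ 1.79991382e+02 -2.24446625e-02  1.70004363e+02] 0.058974656033370564 [-0.05804654  0.19234775 -1.83097887] [0.04739636 0.00142938 0.01866958]
```

View pics/c7.png

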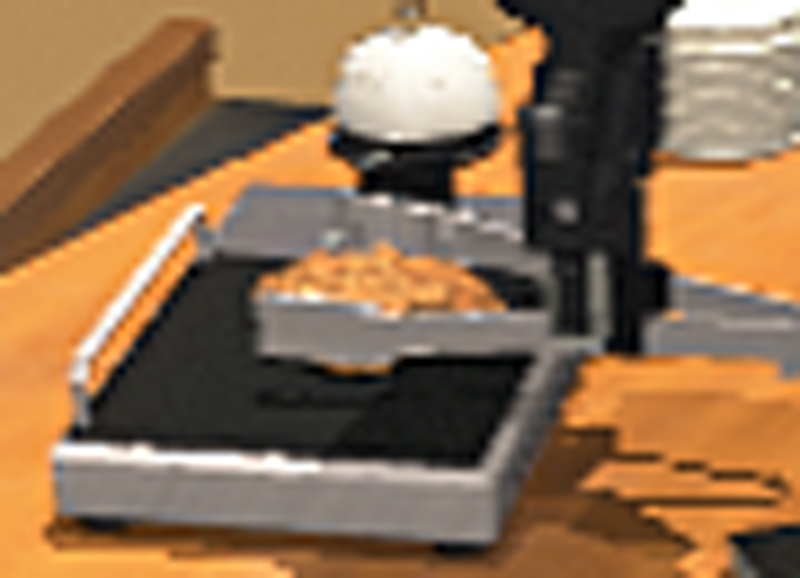

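The near paddle at (310,325) covers the pastry's side, with only a sliver of the lobe showing under it at (360,367). Lowering 3 mm more, then closing gently.

Emit:
{"api": "move_arm", "payload": {"increments": [{"spin": 0, "linear": [0, 0, 0.3], "gripper": 5.9}, {"spin": 0, "linear": [0, 0, 0], "gripper": 5.6}, {"spin": 0, "linear": [0, 0, 0], "gripper": 5.3}, {"spin": 0, "linear": [0, 0, 0], "gripper": 5.1}, {"spin": 0, "linear": [0, 0, 0], "gripper": 4.9}, {"spin": 0, "linear": [0, 0, 0], "gripper": 4.8}, {"spin": 0, "linear": [0, 0, 0], "gripper": 4.7}, {"spin": 0, "linear": [0, 0, 0], "gripper": 4.6}, {"spin": 0, "linear": [0, 0, 0], "gripper": 4.6}]}}

```text
time_s: 12.6
eef_pos: [0.5098, -0.0901, 0.0544]
orientation: [180.0, 0.0, 170.0]
contact_force: [-0.3, -1.0, 1.0]
opening: 0.047
```

Emit:
{"api": "move_arm", "payload": {"increments": [{"spin": 0, "linear": [0, 0, 0], "gripper": 4.5}, {"spin": 0, "linear": [0, 0, 0], "gripper": 4.5}, {"spin": 0, "linear": [0, 0, -0.5], "gripper": 4.5}, {"spin": 0, "linear": [0, 0, -0.5], "gripper": 4.5}, {"spin": 0, "linear": [0, 0, -1], "gripper": 4.5}, {"spin": 0, "linear": [0, 0, -1], "gripper": 4.5}, {"spin": 0, "linear": [0, 0, 0], "gripper": 4.5}]}}

```text
time_s: 13.18
eef_pos: [0.5106, -0.0902, 0.0865]
orientation: [-180.0, 0.2, 170.0]
contact_force: [0.3, -0.9, -1.3]
opening: 0.0459
```

```bash
python3 - <<'E'
from h import *
q=monitor.state();print(q['eef_pos'],q['orientation'],q['opening'],q['contact_force'],q['wrist_torque'])
s=shot('side','s8')
cv2.imwrite('pics/c8.png',cv2.resize(s['image'][145:220,215:305],(720,600),interpolation=cv2.INTER_CUBIC))
E
```

```text
[ 0.51059248 -0.09024061  0.08650917] [-1.79983242e+02  1.73901421e-01  1.70016997e+02] 0.04587100761259206 [ 0.28257394 -0.91849837 -1.320663  ] [-0.04325066  0.03459621 -0.04864022]
```

View pics/c8.png

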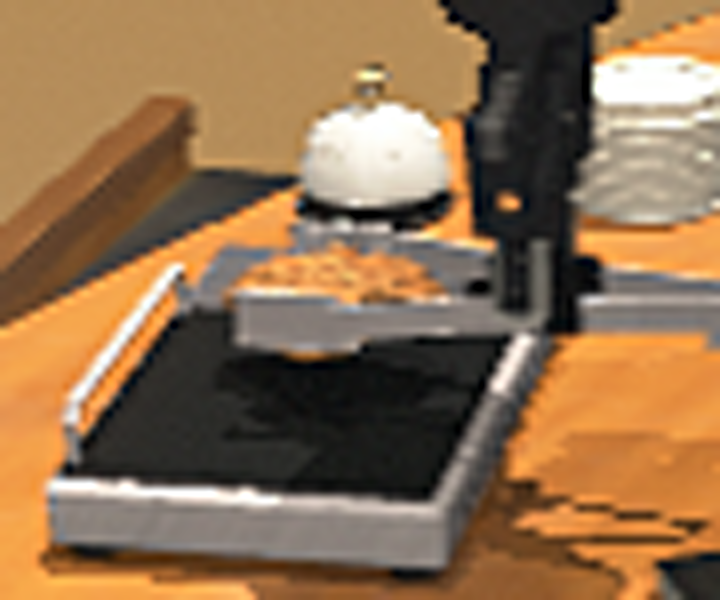

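The pastry is up in the tongs, with its shadow below it at (320,390). Lifting on to about 10 cm.

Emit:
{"api": "move_arm", "payload": {"increments": [{"spin": 0, "linear": [0, 0, -0.7], "gripper": 4.5}, {"spin": 0, "linear": [0, 0, -1], "gripper": 4.5}, {"spin": 0, "linear": [0, 0, -1.2], "gripper": 4.5}, {"spin": 0, "linear": [0, 0, -1.2], "gripper": 4.5}, {"spin": 0, "linear": [0, 0, -1.2], "gripper": 4.5}, {"spin": 0, "linear": [0, 0, -1], "gripper": 4.5}, {"spin": 0, "linear": [0, 0, -0.7], "gripper": 4.5}, {"spin": 0, "linear": [0, 0, 0], "gripper": 4.5}, {"spin": 0, "linear": [0, 0, 0], "gripper": 4.5}, {"spin": 0, "linear": [0, 0, 0], "gripper": 4.5}]}}

```text
time_s: 14.07
eef_pos: [0.5095, -0.09, 0.1539]
orientation: [180.0, -0.0, 170.0]
contact_force: [-0.5, -0.6, -2.0]
opening: 0.0459
```

```bash
python3 - <<'E'
from h import *
q=monitor.state();print(q['time_s'],q['eef_pos'],q['orientation'],q['opening'],q['contact_force'])
s=shot('side','s9')
cv2.imwrite('pics/c9.png',cv2.resize(s['image'][125:215,205:313],(720,600),interpolation=cv2.INTER_CUBIC))
E
```

```text
14.0667 [ 0.50953398 -0.09000919  0.15385865] [ 1.79989757e+02 -4.24160248e-02  1.70008066e+02] 0.04585083751329023 [-0.48286386 -0.58173162 -2.01058522]
```

View pics/c9.png

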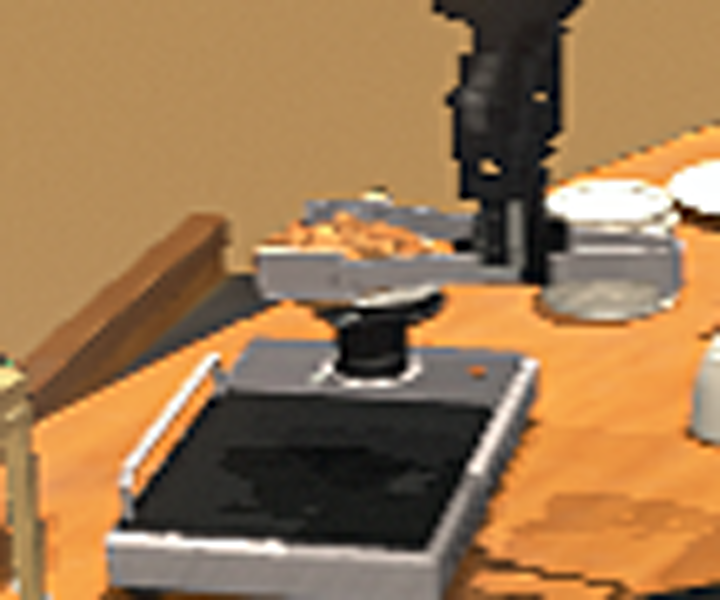

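The pastry sits level between the paddles at (340,250), well above the empty plate. Handing in.

```bash
python3 -c "
from plant import ctrl
print(ctrl.close_job())"
```

```text
the job is handed in; nothing more can be done
None
```

I turned the knob anticlockwise to OFF, picked up the tongs, closed them gently on the pastry and lifted it. I handed in at about 14 s, with the pastry still held up in the tongs. The hand-in gives no verdict.

**Last checks**
- **Knob:** in the top view taken after I let go, the pointer stood at the ring mark. I could not read the joint angle directly.
- **Grip:** the finger opening held steady at 45.9 mm under a 45 mm command. That is slightly under the 47 mm expected on the pastry, so the grip looks firm.
- **Height:** the tool tip was at z = 0.154 m. From that I estimate the pastry's underside at about 0.14 m above the counter, 10 cm clear of the plate.
- **Pastry:** the last side picture shows it roughly level between the paddles over the empty plate. The gripper looks clear of the food.
- **Cup, tin and jar:** the arm never came close to them. I did not re-measure their positions at the end.

**One disagreement:** when closed, the fingertips reach a few mm below the reported tool tip. They pressed lightly on the knob (about 7 N) and on the counter (about 11 N). I allowed for this in the later heights.

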